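# Close the laser's manual beam shutter

### The arm

A 6-joint arm with a two-finger parallel gripper is mounted at the origin on the work surface. World frame = base frame: x ahead of the robot, y to its left, z up, the work surface at z = 0. Lengths are in m, angles in rad, forces in N, time in s.
With the tool pointing down it reaches from about 0.375 to 0.9 m from the base axis. Payload 3.1 kg.
Tool frame: the origin (TCP) lies between the finger pads; the fingertips stand 8 mm ahead of it and the grasp point (between the pads) lies 11 mm behind it; z points along the fingers, y is the line along which they close (so a half turn about z gives the same grasp; the last joint's range is limited). The gripper opens to 87 mm and grips with 3 to 60 N. Pads are 19 mm wide; open, the fingers measure 117 mm over their backs; the gripper's body (75 mm by 190 mm) begins 51 mm behind the grasp point.
Start: joints at [1.163, 0.527, 1.433, -0, 1.181, -0.178], TCP at [0.142, 0.609, 0.191] pointing down, gripper open.
Joint ranges: [-3.08, 3.08], [-0.75, 2.2], [0.22, 2.44], [-1.43, 4.57], [0, 2.65], [-2.85, 2.85]. Speed limits (rad/s): [2.79, 2.79, 3.14, 3.14, 3.14, 3.14].

### API

Orientations are given as a unit quaternion [x, y, z, w].
In Python, from rig import robot, vision, job gives the robot as it stands.
- The arm moves only by the shell command python3 -m handwheel 'ROWS' [OPENING] [FORCE]. ROWS is JSON, a list of rows, each a list of 4 numbers: the shift along the tool's x, y, z as a fraction of full scale, then the turn about the tool's z as a fraction of full scale. A call has 1 to 20 rows; each row is the pose to reach, as a shift and turn from the pose commanded when the call began, along the tool's axes at that moment, turning the shorter way round; what a row does not reach only later rows make up. Full scale, the value 1, is 300 mm for a shift and 2 pi rad for a turn. A row lasts 1/12 s, in which the tool goes at most 41.7 mm and 7.16 degrees, less where a joint would pass 70% of its speed; a pose out of reach is approached as far as the arm can. A call with a number of a shift or a turn outside -1 to 1 is refused whole. A call with a gripper value outside its range is refused whole. OPENING is the opening in per cent of the stroke, from 0 (shut) to 100 (fully open), set as the call begins (- or left out, the last holds). The fingers move at their own pace and stop on an object; FORCE is the grip in N (left out, the last holds). Time passes only in rows, so rows that repeat a pose let the fingers close. It gives the time, the measured TCP pose, the force, the opening and the grip force at its end, in the units of the state.
- robot.get_obs(): the state, without advancing time (a new reading comes with each control period).
- vision.camera(name): name is "side" or "top" or "wrist"; returns a dict with "frame" (480x640x3 uint8, red, green, blue), "K" (3x3 intrinsics, pixels), "cam_to_world" (4x4, takes a point from camera to world coordinates); the wrist camera has in their place "hand_eye" (4x4, takes a point from camera to tool coordinates, whose origin is the TCP and whose axes are the flange's). Camera axes: x right, y down, z forward; pixel columns grow to the right and rows downward; lengths in m; the calibration is good to about 2 mm. A picture is of the moment at which its call begins: read the wrist's pose just before it. There is no depth.
- job.hand_in(): hands the job in; it is judged then, once.
Trained networks look in the newest picture that a camera, given by its name, has taken for a name from the list of things; names that differ only in an ending like _2 or _b are one class to them, and where a whole thing is asked for, a point or a joint stands for the part that bears it (a point fixed in the world has none). Each returns a list of dicts, best first, with "conf" (0 to 1); they miss things now and then, are a little off and sometimes report something else, mostly with a low value. They report only what shows in the picture. A call takes as long as a camera call.
- vision.look_for(camera, label): "point" ([row, column] in pixels, amid what is visible of it).
- vision.outline_of(camera, label): "mask" (480x640 bool, what is visible of it) and "point" ([row, column] in pixels, amid what is visible of it).
The state is a dict: "time": time; "q": joint angles; "joint_velocities": joint speeds; "joint_torque": joint torques, N m; "position": TCP position; "tool_rot": TCP orientation; "ft_force": force on the tool from outside, world axes, zero at the start; "moment": the same for the moment, N m; "grip_width": finger opening in m; "grip_force": force on a finger pad.
Only numpy, scipy, OpenCV 4.12 (cv2) and the standard library are available. Lean on these libraries where they do the work, as an engineer would, in place of code of your own. Each camera call takes 0.05 s, during which the arm holds its last target. There are 200 camera calls.

### The job

Close the laser's manual beam shutter: with the fingers shut, push the red-knobbed lever round, whichever way is nearer, until the slot across the steel locking disc lines up with the brass shutter bar, then push the bar by its black thumb plate through the disc until it is fully home. Only push with the fingertips - do not grip or lift anything, and force nothing - and leave the loose things lying around it undisturbed.

Things in the scene. Friction and masses are not known exactly. Their poses are not given: they have to be found in the camera images.
- shutter: Shutter assembly, fixed to the table: black base plate (x -102 to +94, y -50 to +50 mm, 12 mm high) carrying guide, locking disc and housing in a row, and a white laser head. Origin: on the disc's upright axis, at table height. x is the direction in which the bar is pushed in, y points to the laser head, z up. Millimetres below are in this frame.
- guide (a point): Centre of the top of the bar's guide block, at x -69, y 0, z 44.5 mm: the block spans x -90 to -48 mm and is 38 mm wide. The bar slides in it.
- housing (a point): Centre of the top of the black shutter housing, at x +66, y 0, z 85 mm: 40 x 64 mm, its top has a yellow label. The laser head behind it spans x +36 to +96, y +32 to +256 mm, up to 80 mm high; the output coupler on its other side spans x +50 to +82, y -32 to -80 mm, up to 52 mm high.
- lock_disc (a joint): Angle (rad) of the steel disc. Its slot lies along the bar at 0 and, the other way round, at 3.1416 (pi); either will do. The lever points to -y at 0, to -x (back over the guide) at pi/2, to +y at pi; it grows clockwise seen from above. Stops at -0.2 and 3.34; starts between 0.5 and 2.64. Friction holds it where it is left; 2 to 3 N at the knob moves it.
- slot (a point): Centre of the disc's slot, on the disc's axis, 36 mm above the table. Disc: 36 mm radius, top at 47 mm. Slot: 16 mm wide, 20 mm at the rim, right across the disc, along this point's x axis, open at the top. The point turns with the disc. The bar's tapered nose draws the disc true from about 0.1 rad off; farther off the disc blocks the bar.
- knob (a point): Middle of the upright red knob at the end of the disc's lever, 68 mm from the disc's axis: a cylinder 18 mm in diameter, 53 to 89 mm above the table, this point at 71 mm. The dark lever under it is 14 mm wide, 47 to 53 mm above the table.
- shutter_bar (a joint): How far (m) the brass bar (12 x 12 mm, 30 to 42 mm above the table) is pushed in along +x: 0 drawn out, as it starts, its nose 7 mm short of the disc; 0.120 fully home, the thumb plate against the guide. It takes about 4 to 6 N to slide and stays where it is left.
- thumb_plate (a point): Centre of the outer (pushing) face of the bar's black upright thumb plate: 8 mm thick, 40 mm wide, 16 to 60 mm above the table, this point at 38 mm. The face looks to -x; it is at x -218 mm at the start, -98 mm when home.
- screwdriver: Bystander, loose, to be left alone: screwdriver lying on the table beside the bar, orange handle, 180 mm long; origin at the centre of its underside line.
- lens_mount: Bystander, loose, to be left alone: black lens mount with round glass lens on a small foot, 36 x 56 x 101 mm high; origin at the centre of its underside.
- post: Bystander, loose, to be left alone: bare steel pedestal post, 32 mm foot, 66 mm high; origin at the centre of its underside.
- flange_clamp: Bystander, loose, to be left alone: aluminium vacuum flange clamp ring lying flat, about 54 mm across, 16 mm high, with its wing nut; origin at the centre of its underside.
- screw_tray: Bystander, loose, to be left alone: blue two-compartment tray of screws, 100 x 75 x 24 mm; origin at the centre of its underside.
- stage_insert: Bystander, loose, to be left alone: black flat stage insert with a round hole, 120 x 85 x 7 mm; origin at the centre of its underside.
- wash_bottle: Bystander, loose, to be left alone: white plastic bottle with red cap, 58 mm diameter, 150 mm high; origin at the centre of its underside.

How it is judged:
By the outcome, as a careful person would: the job done as asked, in the order asked, and still so for the second after the job is handed in, with the robot touching nothing.
It also fails if it takes over 56 s, if anything falls off the work surface, if the arm or the gripper's body presses on something with over 40 N, if the wrist force passes 120 N, or if a joint passes its speed limit or range.

## Working session

There is one attempt and no reset: what is moved stays moved. The work goes in short steps, Python scripts to look and compute and a shell command to move; the robot and the scene stay as the last step left them, time stands still between calls to the robot, and variables do not carry over. Pictures are saved under pics/ and viewed, at most 12 in all, crops included, and the job is handed in when it is done.

```bash
mkdir -p pics; ls
python3 - <<'E'
from rig import robot, vision, job
import cv2,numpy as np
o=robot.get_obs();print(o['time'],o['position'],o['tool_rot'],o['ft_force'])
for c in['side','top']:
    d=vision.camera(c);cv2.imwrite(f'pics/{c}0.png',d['frame'][...,::-1]);np.savez(f'pics/{c}0.npz',**d)
    print(c,d['K'].tolist(),d['cam_to_world'].round(4).tolist())
    for n in['shutter','guide','housing','slot','knob','thumb_plate','screwdriver','lens_mount','post','flange_clamp','screw_tray','stage_insert','wash_bottle']:
        print(n,[(np.round(r['point']).tolist(),round(r['conf'],2)) for r in vision.look_for(c,n)[:2]])
E
```

```text
pics
0.0 [0.14138516 0.60797218 0.1896684 ] [ 1.14133827e-01  9.93464790e-01 -1.04186269e-03 -3.09018886e-04] [ 0.25660694 -0.21845133 -0.14490757]
side [[454.9427298677233, 0.0, 317.03435134919437], [0.0, 454.9427298677233, 225.98439435865168], [0.0, 0.0, 1.0]] [[0.996, -0.0482, 0.0758, 0.4992], [-0.0895, -0.6124, 0.7854, -0.7522], [0.0085, -0.789, -0.6143, 0.6202], [0.0, 0.0, 0.0, 1.0]]
shutter [([237.0, 358.0], 0.61)]
guide [([234.0, 355.0], 0.89)]
housing [([239.0, 359.0], 0.72)]
slot [([223.0, 330.0], 0.83)]
knob [([216.0, 328.0], 0.71)]
thumb_plate [([180.0, 302.0], 0.56)]
screwdriver [([203.0, 274.0], 0.65), ([307.0, 364.0], 0.63)]
lens_mount [([170.0, 386.0], 0.89)]
post [([197.0, 369.0], 0.89), ([336.0, 288.0], 0.2)]
flange_clamp [([185.0, 338.0], 0.71), ([239.0, 354.0], 0.2)]
screw_tray [([306.0, 362.0], 0.78)]
stage_insert [([335.0, 288.0], 0.82)]
wash_bottle [([264.0, 405.0], 0.95)]
top [[463.2894956840633, 0.0, 315.49167220978904], [0.0, 463.2894956840633, 242.688820414777], [0.0, 0.0, 1.0]] [[0.0244, -0.9774, 0.21, 0.4458], [-0.9997, -0.0251, -0.0008, -0.0328], [0.0061, -0.2099, -0.9777, 0.8128], [0.0, 0.0, 0.0, 1.0]]
shutter [([242.0, 324.0], 0.93), ([164.0, 199.0], 0.47)]
guide [([241.0, 324.0], 0.72)]
housing [([242.0, 324.0], 0.81), ([190.0, 242.0], 0.69)]
slot [([251.0, 306.0], 0.75)]
knob [([188.0, 396.0], 0.41), ([319.0, 231.0], 0.28)]
thumb_plate [([271.0, 206.0], 0.68), ([252.0, 307.0], 0.31)]
screwdriver [([318.0, 230.0], 0.83)]
lens_mount [([164.0, 199.0], 0.67)]
post [([191.0, 242.0], 0.83)]
flange_clamp [([233.0, 191.0], 0.67)]
screw_tray [([252.0, 308.0], 0.69), ([235.0, 413.0], 0.62)]
stage_insert [([320.0, 444.0], 0.72)]
wash_bottle [([185.0, 397.0], 0.62), ([235.0, 194.0], 0.19)]
```

View pics/top0.png

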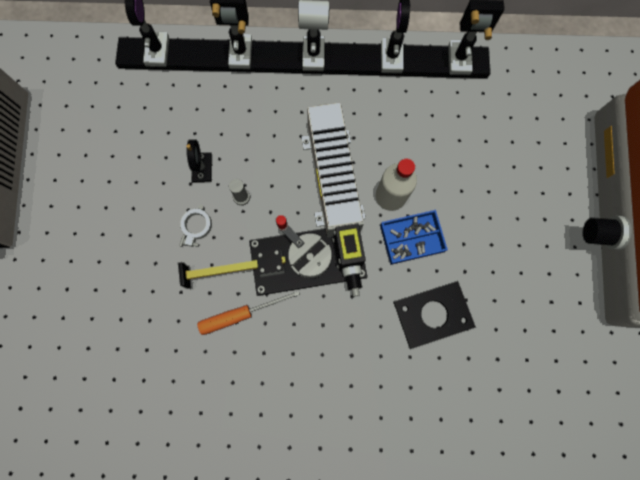

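View pics/side0.png

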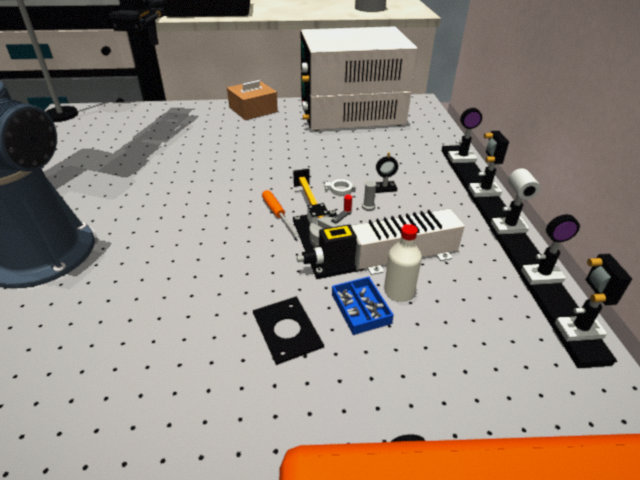

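Top view: disc about (255,310), knob (221,281), thumb plate (274,184), housing label (244,350). The lever points left and up, so it lies between pi/2 and pi. The side view agrees. I'll zoom in to get more exact pixels.

```bash
python3 - <<'E'
import cv2
i=cv2.imread('pics/top0.png')[150:330,170:380]
cv2.imwrite('pics/topc.png',cv2.resize(i,None,fx=3.8,fy=3.3,interpolation=cv2.INTER_CUBIC)[:600])
E
cat > h.py <<'E'
import numpy as np
def ray(K,T,rc):
    d=T[:3,:3]@np.linalg.solve(K,[rc[1],rc[0],1]);return T[:3,3],d
def onz(K,T,rc,z):
    o,d=ray(K,T,rc);return o+d*(z-o[2])/d[2]
def proj(K,T,p):
    c=np.linalg.inv(T)@np.r_[p,1];u=K@c[:3];return np.array([u[1],u[0]])/u[2]
E
python3 - <<'E'
import numpy as np
from h import *
d=np.load('pics/top0.npz');s=np.load('pics/side0.npz')
for n,rc,z in[('plate',(273,184),.06),('disc',(255,310),.047),('label',(244,350),.085),('knob',(221,281),.089),('post',(184,237),.066),('lens',(160,198),.05),('clamp',(224,195),.012),('clampnut',(240,189),.012),('driver',(320,225),.02),('tip',(293,298),.005)]:
    print(n,onz(d['K'],d['cam_to_world'],rc,z).round(4))
for n,rc,z in[('label',(232,338),.085),('knob',(197,348),.089),('plate',(172,302),.06)]:
    print('side',n,onz(s['K'],s['cam_to_world'],rc,z).round(4))
E
```

```text
plate [0.5513 0.1804 0.06  ]
disc [ 0.5889 -0.0247  0.047 ]
label [ 0.6014 -0.0889  0.085 ]
knob [0.6356 0.0231 0.089 ]
post [0.7044 0.1019 0.066 ]
lens [0.7522 0.1755 0.05  ]
clamp [0.6463 0.1818 0.012 ]
clampnut [0.6169 0.1901 0.012 ]
driver [0.4787 0.1159 0.02  ]
tip [ 0.5289 -0.0052  0.005 ]
side label [ 0.603  -0.0894  0.085 ]
side knob [0.6375 0.0193 0.089 ]
side plate [0.5516 0.1737 0.06  ]
```

View pics/topc.png

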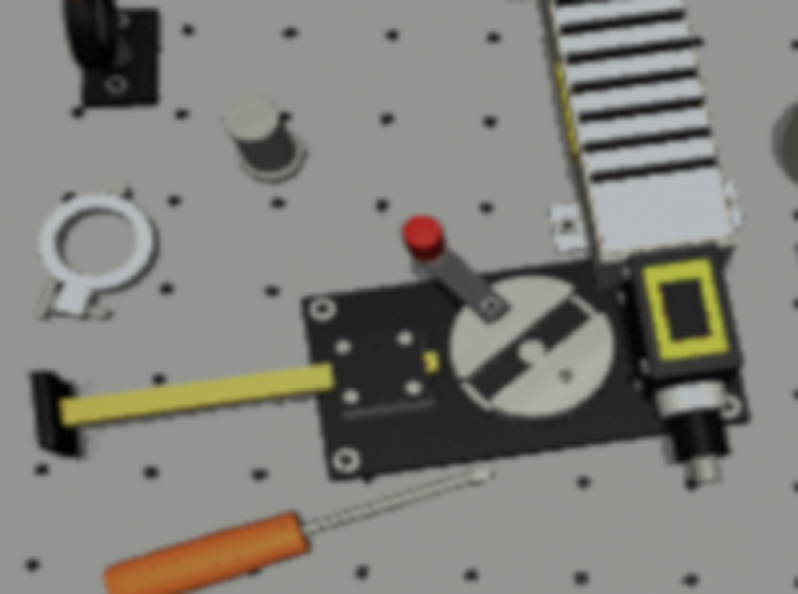

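The shutter pose fits: disc at (0.589, -0.0245), x_s = (0.183, -0.983), lever angle about 2.53, so pi is the nearer alignment. I'll shut the fingers and go above a point behind the knob.

```bash
python3 -m handwheel '[[-1,-0.707,0,0],[-1,-0.707,0,0],[-1,-0.707,0,0],[-1,-0.707,0,0],[-1,-0.707,0,0],[-1,-0.707,0,0],[-1,-0.707,0,0],[-1,-0.707,0,0],[-1,-0.707,0,0],[-1,-0.707,0,0],[-1,-0.707,0,0],[-1,-0.707,0,0],[-1,-0.707,0,0],[-1,-0.707,0,0]]' 0 20
python3 -m handwheel '[[-1,-0.707,0,-0.0656],[-1,-0.707,0,-0.0656],[-1,-0.707,0,-0.0656],[-1,-0.707,0,-0.0656],[-1,-0.707,0,-0.0656],[-1,-0.707,0,-0.0656],[-1,-0.707,0,-0.0656],[-1,-0.707,0,-0.0656],[-1,-0.707,0,-0.0656],[-1,-0.707,0,-0.0656],[-1,-0.707,0,-0.0656],[-1,-0.707,0,-0.0656],[-1,-0.707,0,-0.0656],[-1,-0.707,0,-0.0656]]'
python3 - <<'E'
from rig import robot, vision
import cv2,numpy as np
from scipy.spatial.transform import Rotation as R
o=robot.get_obs();d=vision.camera('wrist');cv2.imwrite('pics/w1.png',d['frame'][...,::-1])
T=np.eye(4);T[:3,:3]=R.from_quat(o['tool_rot']).as_matrix();T[:3,3]=o['position']
np.savez('pics/w1.npz',K=d['K'],cam_to_world=T@d['hand_eye'])
print(o['time'],o['position'],T[:3,:3].round(3).tolist(),o['grip_width'])
for n in['knob','slot','thumb_plate','guide','housing']:print(n,[(np.round(r['point']).tolist(),round(r['conf'],2)) for r in vision.look_for('wrist',n)[:2]])
E
```

```text
time: 2.57
position: [0.3847, 0.3351, 0.1906]
tool_rot: [0.113, 0.994, 0.0, -0.0]
ft_force: [-0.8, 0.7, -0.2]
grip_width: 0.0037
grip_force: 0.0
time: 3.73
position: [0.6284, 0.0616, 0.1906]
tool_rot: [-0.093, 0.996, 0.0, -0.001]
ft_force: [-0.5, 0.4, -0.5]
grip_width: -0.0001
grip_force: 0.0
3.7333 [0.62838341 0.06163222 0.19063656] [[-0.983, -0.185, -0.001], [-0.185, 0.983, 0.0], [0.001, 0.001, -1.0]] -5.273163222746188e-05
knob [([162.0, 236.0], 0.64)]
slot [([160.0, 235.0], 0.69), ([158.0, 436.0], 0.16)]
thumb_plate [([157.0, 438.0], 0.96)]
guide [([173.0, 196.0], 0.77)]
housing [([169.0, 198.0], 0.91)]
```

View pics/w1.png

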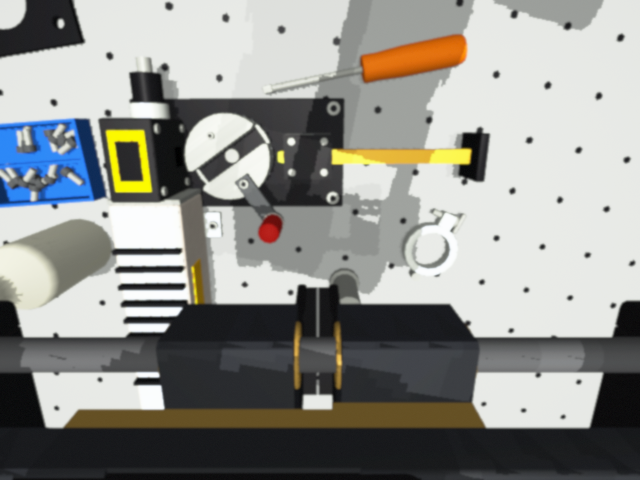

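Wrist view: disc centre (156,232), label centre (161,128), knob top (233,268), thumb plate top about (157,480). Next I convert these to positions.

Run:
```python
import numpy as np
from h import *
d=np.load('pics/w1.npz');t=np.load('pics/top0.npz');K=d['K'];T=d['cam_to_world']
print('cam',T[:3,3])
P={}
for n,rc,z in[('plate_outer_top',(156,489),.06),('disc',(156,232),.047),('label',(161,128),.085),('knob',(234,268),.089),('driver',(58,415),.02),('clamp',(247,431),.012),('post',(280,345),.066)]:
    P[n]=onz(K,T,rc,z);print(n,P[n].round(4))
# two-view height of the knob and plate
for n,a,b in[('knob',(234,268),(221,281)),('label',(161,128),(244,350)),('plate',(156,480),(275,182)),('disc',(156,232),(255,310))]:
    o1,d1=ray(K,T,a);o2,d2=ray(t['K'],t['cam_to_world'],b)
    s=np.linalg.lstsq(np.c_[d1,-d2],o2-o1,rcond=None)[0];print('tri',n,((o1+d1*s[0]+o2+d2*s[1])/2).round(4),np.linalg.norm(o1+d1*s[0]-o2-d2*s[1]).round(4))
x=P['label']-P['plate_outer_top'];x=x[:2]/np.hypot(*x[:2]);y=np.array([-x[1],x[0]])
print('xs',x,'len',np.linalg.norm((P['label']-P['plate_outer_top'])[:2]))
c=P['disc'][:2]
for n in P:
    r=P[n][:2]-c;print(n,(r@x).round(4),(r@y).round(4))
r=P['knob'][:2]-c;print('theta',np.arctan2(-(r@x),-(r@y)))
```

```text
cam [0.54916232 0.04706833 0.38458559]
plate_outer_top [0.5464 0.1905 0.06  ]
disc [ 0.5868 -0.02    0.047 ]
label [ 0.6008 -0.0899  0.085 ]
knob [0.6372 0.0238 0.089 ]
driver [0.4785 0.1197 0.02  ]
clamp [0.6433 0.1819 0.012 ]
post [0.6734 0.0955 0.066 ]
tri knob [0.6371 0.0235 0.0866] 0.0016
tri label [ 0.6006 -0.0886  0.0879] 0.0004
tri plate [0.5478 0.1833 0.0599] 0.0002
tri disc [ 0.5903 -0.024   0.0303] 0.0035
xs [ 0.19055431 -0.98167665] len 0.28565223228954845
plate_outer_top -0.2143 0.0005
disc 0.0 0.0
label 0.0713 0.0005
knob -0.0334 0.0578
driver -0.1578 -0.0797
clamp -0.1875 0.0939
post -0.0969 0.1071
theta 2.6175000906193358
```

```bash
python3 -m handwheel '[[0,0,0.402,0],[0,0,0.402,0],[0,0,0.402,0],[0,0,0.402,0],[0,0,0.402,0],[0,0,0.402,0]]'
python3 -m handwheel '[[0,-0.02,0,0],[0,-0.04,0,0],[0,-0.05,0,0],[0,-0.06,0,0],[-0.005,-0.07,0,0],[-0.01,-0.08,0,0],[-0.015,-0.09,0,0],[-0.02,-0.1,0,0],[-0.025,-0.11,0,0]]'
python3 -m handwheel '[[-0.005,-0.01,0,0],[-0.008,-0.02,0,0],[-0.01,-0.03,0,0],[-0.01,-0.04,0,0],[-0.01,-0.05,0,0],[-0.01,-0.057,0,0],[-0.01,-0.057,0,0],[-0.01,-0.057,0,0]]'
python3 - <<'E'
from rig import robot, vision
import cv2,numpy as np
d=vision.camera('top');i=d['frame'][...,::-1]
cv2.imwrite('pics/t2.png',cv2.resize(i[150:330,170:380],None,fx=3.8,fy=3.3,interpolation=cv2.INTER_CUBIC))
E
```

```text
time: 4.53
position: [0.6316, 0.0594, 0.0718]
tool_rot: [-0.092, 0.996, -0.0, 0.002]
ft_force: [-0.0, 0.8, 0.5]
grip_width: 0.0005
grip_force: 0.0
time: 5.28
position: [0.6435, 0.0282, 0.0699]
tool_rot: [-0.092, 0.996, 0.0, -0.0]
ft_force: [-1.0, -0.8, 0.8]
grip_width: 0.0004
grip_force: 0.0
time: 5.95
position: [0.6493, 0.012, 0.07]
tool_rot: [-0.091, 0.996, 0.0, -0.0]
ft_force: [0.7, 0.1, 0.6]
grip_width: 0.0007
grip_force: 0.0
```

View pics/t2.png

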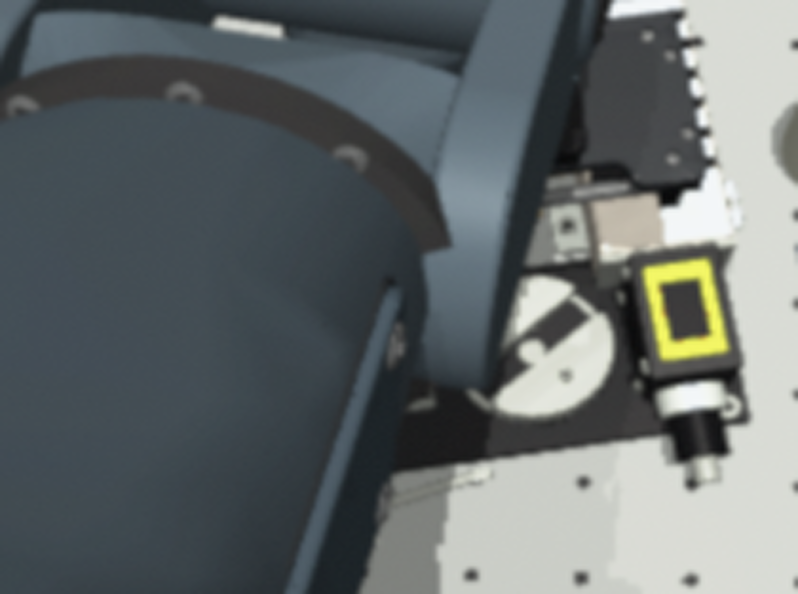

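The disc in the top view looks unmoved: its slot still runs from (300,590) to (390,470). I'll check with the wrist camera.

Run:
```python
from rig import robot, vision
import cv2,numpy as np
from h import *
from scipy.spatial.transform import Rotation as R
o=robot.get_obs();d=vision.camera('wrist');cv2.imwrite('pics/w2.png',d['frame'][...,::-1])
T=np.eye(4);T[:3,:3]=R.from_quat(o['tool_rot']).as_matrix();T[:3,3]=o['position']
W=T@d['hand_eye'];np.savez('pics/w2.npz',K=d['K'],cam_to_world=W)
print(o['time'],o['position'],o['ft_force'],'tip px',proj(d['K'],W,o['position']-[0,0,.008]))
```

```text
6.0 [0.64921636 0.01211084 0.07006239] [ 0.2136649   0.89381938 -0.57756981] tip px [275.81711977 316.69452716]
```

View pics/w2.png

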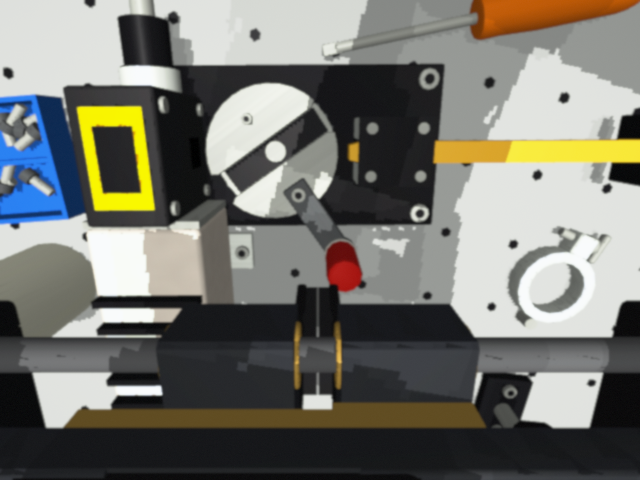

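Run:
```python
import numpy as np
from h import *
d=np.load('pics/w2.npz');K=d['K'];T=d['cam_to_world']
c=np.array([.5882,-.0243]);x=np.array([.188,-.982]);y=-np.array([x[1],-x[0]])
print('cam',T[:3,3],'axis',T[:3,2])
for n,rc,z in[('disc',(151,275),.047),('label',(159,119),.085),('knobtop',(278,345),.089),('knobbase',(245,341),.06),('tipedge',(288,318),.062),('tipedge',(288,318),.1),('tipedge',(288,318),.13)]:
    p=onz(K,T,rc,z)[:2];r=p-c;print(n,z,p.round(4),(r@x).round(4),(r@y).round(4))
```

```text
cam [ 0.56973246 -0.0021676   0.26392677] axis [ 0.28517712  0.05242653 -0.95703995]
disc 0.047 [ 0.5871 -0.0226] -0.0019 -0.0008
label 0.085 [ 0.6004 -0.0882] 0.0651 -0.0
knobtop 0.089 [0.6372 0.024 ] -0.0382 0.0572
knobbase 0.06 [0.6296 0.0222] -0.0379 0.0494
tipedge 0.062 [0.6564 0.0142] -0.025 0.0742
tipedge 0.1 [0.6401 0.0111] -0.025 0.0576
tipedge 0.13 [0.6272 0.0087] -0.025 0.0445
```

Knob and disc have not moved: the knob is still at (-38, 57). The finger edge in the wrist view is at (288,318), which doesn't fit a tip at z 0.062. I'll check the tip from the side.

Run:
```python
from rig import robot, vision
import cv2,numpy as np
from h import *
o=robot.get_obs();d=vision.camera('side');np.savez('pics/s3.npz',**d)
i=d['frame'][...,::-1];cv2.imwrite('pics/s3.png',cv2.resize(i[100:290,240:440],None,fx=3,fy=3,interpolation=cv2.INTER_CUBIC))
for dz in(-.008,0,.03,.08):
  p=proj(d['K'],d['cam_to_world'],o['position']+[0,0,dz]);print(dz,p,'crop rc',(p-[100,240])*3)
```

```text
-0.008 [209.2919119  353.35436666] crop rc [327.8757357  340.06309998]
0 [206.18173446 353.5750576 ] crop rc [318.54520339 340.72517279]
0.03 [194.22623632 354.42339186] crop rc [282.67870897 343.27017557]
0.08 [173.21310888 355.91443436] crop rc [219.63932663 347.74330309]
```

View pics/s3.png

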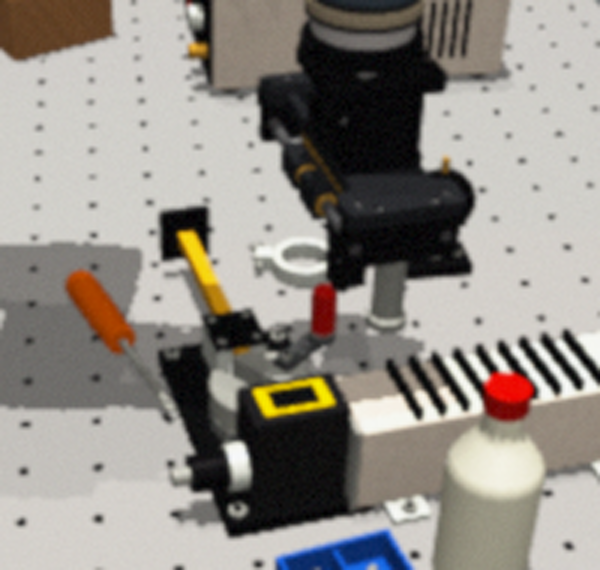

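The side view shows the shut fingertips end about 30 mm above the reported TCP, at crop (285,345), with z about 0.100. So they passed over the knob (0.089) without touching it. I'll back off, go lower and push again, after checking bottle clearance.

```bash
python3 -m handwheel '[[0.035,0.185,0,0],[0.035,0.185,0,0],[0.035,0.185,0,0],[0.035,0.185,0,0],[0.035,0.185,0.05,0],[0.035,0.185,0.093,0],[0.035,0.185,0.093,0],[0.035,0.185,0.093,0]]'
python3 - <<'E'
import numpy as np
from h import *
d=np.load('pics/top0.npz');c=np.array([.5882,-.0243]);x=np.array([.188,-.982]);y=np.array([.982,.188])
for rc,z in(((167,405),.15),((195,397),.0)):
    r=onz(d['K'],d['cam_to_world'],rc,z)[:2]-c;print('bottle',r@x,r@y)
from rig import robot
r=robot.get_obs()['position'][:2]-c;print('tcp',r@x,r@y)
E
```

```text
time: 6.77
position: [0.6282, 0.0641, 0.0409]
tool_rot: [-0.091, 0.996, 0.0, -0.001]
ft_force: [0.5, -0.2, -1.2]
grip_width: 0.0003
grip_force: 0.0
bottle 0.16224473321134233 0.09206435242337692
bottle 0.17748819870843954 0.09387283130167878
tcp -0.07927214021792603 0.05586608285021784
```

```bash
python3 -m handwheel '[[0,-0.03,0,0],[0,-0.06,0,0],[0,-0.08,0,0],[-0.003,-0.09,0,0],[-0.006,-0.1,0,0],[-0.01,-0.11,0,0],[-0.013,-0.12,0,0],[-0.016,-0.13,0,0],[-0.02,-0.14,0,0],[-0.023,-0.15,0,0],[-0.025,-0.16,0,0],[-0.028,-0.17,0,0],[-0.03,-0.18,0,0],[-0.032,-0.19,0,0],[-0.034,-0.2,0,0],[-0.035,-0.205,0,0],[-0.035,-0.205,0,0]]'
python3 - <<'E'
from rig import robot, vision
import cv2,numpy as np
from h import *
from scipy.spatial.transform import Rotation as R
o=robot.get_obs();d=vision.camera('wrist');cv2.imwrite('pics/w4.png',d['frame'][...,::-1])
T=np.eye(4);T[:3,:3]=R.from_quat(o['tool_rot']).as_matrix();T[:3,3]=o['position']
W=T@d['hand_eye'];np.savez('pics/w4.npz',K=d['K'],cam_to_world=W)
c=np.array([.5882,-.0243]);x=np.array([.188,-.982]);y=np.array([.982,.188])
r=o['position'][:2]-c;print('tcp',r@x,r@y)
E
```

```text
time: 8.18
position: [0.6503, 0.0054, 0.0421]
tool_rot: [-0.091, 0.996, -0.0, -0.0]
ft_force: [0.8, 1.9, 0.3]
grip_width: 0.0005
grip_force: 0.3
tcp -0.017462917306897134 0.06651125157778705
```

View pics/w4.png

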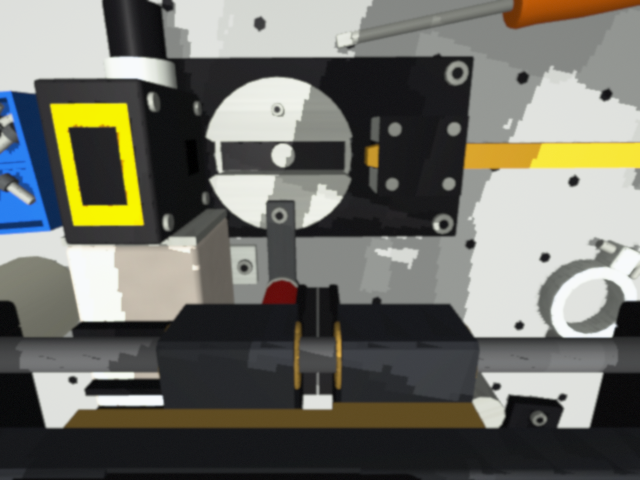

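The slot lies along the bar: its edges run along rows 142–140 and 171–173, and the bar is at row 156. Now I back off, lift, and go behind the thumb plate.

```bash
python3 -m handwheel '[[0,0.04,0,0],[0,0.06,-0.1,0],[0,0.08,-0.2,0],[0.222,0.742,-0.2,0],[0.222,0.742,-0.2,0],[0.222,0.742,-0.2,0],[0.222,0.742,-0.2,0],[0.222,0.742,-0.2,0],[0.222,0.742,-0.2,0],[0.222,0.742,-0.2,0],[0.222,0.742,-0.2,0],[0.222,0.742,-0.1,0],[0.222,0.742,0,0],[0.222,0.742,0.1,0],[0.222,0.742,0.1,0],[0.222,0.742,0.1,0]]'
python3 - <<'E'
from rig import robot, vision
import cv2,numpy as np
from h import *
from scipy.spatial.transform import Rotation as R
o=robot.get_obs();d=vision.camera('wrist');cv2.imwrite('pics/w5.png',d['frame'][...,::-1])
c=np.array([.5882,-.0243]);x=np.array([.188,-.982]);y=np.array([.982,.188])
r=o['position'][:2]-c;print('tcp',r@x,r@y,o['position'],o['ft_force'])
E
```

```text
time: 9.57
position: [0.5438, 0.2112, 0.0107]
tool_rot: [-0.09, 0.996, -0.0, -0.002]
ft_force: [-0.4, 0.0, 0.2]
grip_width: 0.0004
grip_force: 0.0
tcp -0.2395900033464507 0.0006879006301940523 [0.54381786 0.21118489 0.01072734] [-0.41243434  0.03059459  0.23939717]
```

View pics/w5.png

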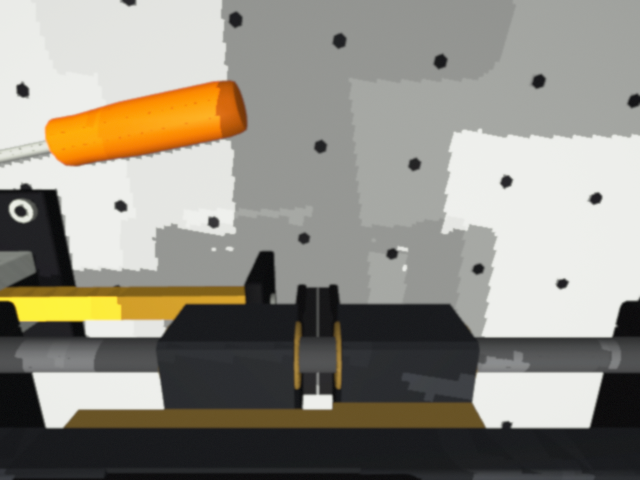

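Finger tips (col 318) stand behind the plate (col 250–275), level with the bar. Now I push.

```bash
python3 -m handwheel '[[0,-0.03,0,0],[0,-0.05,0,0],[0,-0.07,0,0],[0,-0.09,0,0],[0,-0.11,0,0],[0,-0.13,0,0],[0,-0.15,0,0],[0,-0.165,0,0],[0,-0.18,0,0],[0,-0.195,0,0],[0,-0.21,0,0],[0,-0.21,0,0]]'
python3 -m handwheel '[[0,-0.02,0,0],[0,-0.04,0,0],[0,-0.06,0,0],[0,-0.08,0,0],[0,-0.1,0,0],[0,-0.12,0,0],[0,-0.14,0,0],[0,-0.16,0,0],[0,-0.18,0,0],[0,-0.2,0,0],[0,-0.2,0,0]]'
```

```text
time: 10.62
position: [0.5558, 0.1498, 0.012]
tool_rot: [-0.091, 0.996, -0.0, -0.0]
ft_force: [-0.2, -0.5, -0.3]
grip_width: 0.0007
grip_force: 0.1
time: 11.53
position: [0.5664, 0.0909, 0.0118]
tool_rot: [-0.091, 0.996, -0.0, -0.001]
ft_force: [0.5, -0.4, -0.3]
grip_width: 0.0005
grip_force: 0.0
```

```bash
python3 -m handwheel '[[0,-0.01,0,0],[0,-0.02,0,0],[0,-0.025,0,0]]'
python3 - <<'E'
from rig import robot, vision
import cv2,numpy as np
d=vision.camera('wrist');s=vision.camera('side')['frame'][...,::-1]
a=cv2.resize(d['frame'][...,::-1],(400,300));b=cv2.resize(s[130:280,250:450],(400,300),interpolation=cv2.INTER_CUBIC)
cv2.imwrite('pics/m6.png',np.hstack([a,b]))
E
```

```text
time: 11.78
position: [0.5672, 0.0847, 0.0118]
tool_rot: [-0.092, 0.996, 0.0, -0.001]
ft_force: [0.1, 4.3, 0.9]
grip_width: 0.0003
grip_force: 2.1
```

View pics/m6.png

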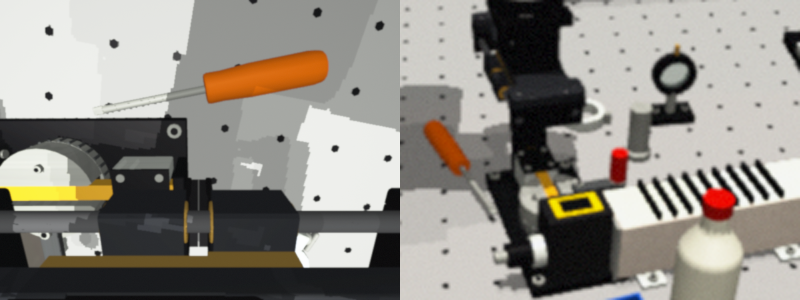

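The bar is through the disc slot and the push force is about 4 N. I'll creep home in small steps, watching for the force to rise.

```bash
python3 -m handwheel '[[0,-0.005,0,0],[0,-0.01,0,0]]' | grep -E 'posi|ft'
python3 -m handwheel '[[0,-0.004,0,0],[0,-0.008,0,0]]'| grep -E 'posi|ft'
python3 -m handwheel '[[0,-0.003,0,0],[0,-0.006,0,0]]'| grep -E 'posi|ft'
```

```text
position: [0.5678, 0.0819, 0.0118]
ft_force: [-0.8, 4.2, -0.4]
position: [0.5681, 0.0804, 0.0118]
ft_force: [-1.1, 11.6, -0.7]
position: [0.568, 0.0805, 0.0118]
ft_force: [-1.1, 16.8, -0.3]
```

The position stalled at x_s of about -106 while the force rose to 17 N, so the bar is home. I'll back off, lift and check.

```bash
python3 -m handwheel '[[0,0.03,0,0],[0,0.08,0,0],[0,0.1,-0.1,0],[0,0.12,-0.25,0],[0,0.3,-0.4,0],[0.1,0.6,-0.6,0],[0.1,0.9,-0.6,0],[0.1,0.9,-0.6,0],[0.1,0.9,-0.6,0],[0.1,0.9,-0.6,0],[0.1,0.9,-0.6,0],[0.1,0.9,-0.6,0],[0.1,0.9,-0.6,0],[0.1,0.9,-0.6,0]]'
python3 - <<'E'
from rig import robot, vision
import cv2,numpy as np
i=vision.camera('top')['frame'][...,::-1]
cv2.imwrite('pics/t7.png',cv2.resize(i[150:330,170:380],None,fx=3.8,fy=3.3,interpolation=cv2.INTER_CUBIC))
E
```

```text
time: 13.55
position: [0.4909, 0.3358, 0.1914]
tool_rot: [-0.091, 0.996, -0.001, -0.0]
ft_force: [0.2, -0.4, 0.4]
grip_width: 0.0003
grip_force: 0.0
```

View pics/t7.png

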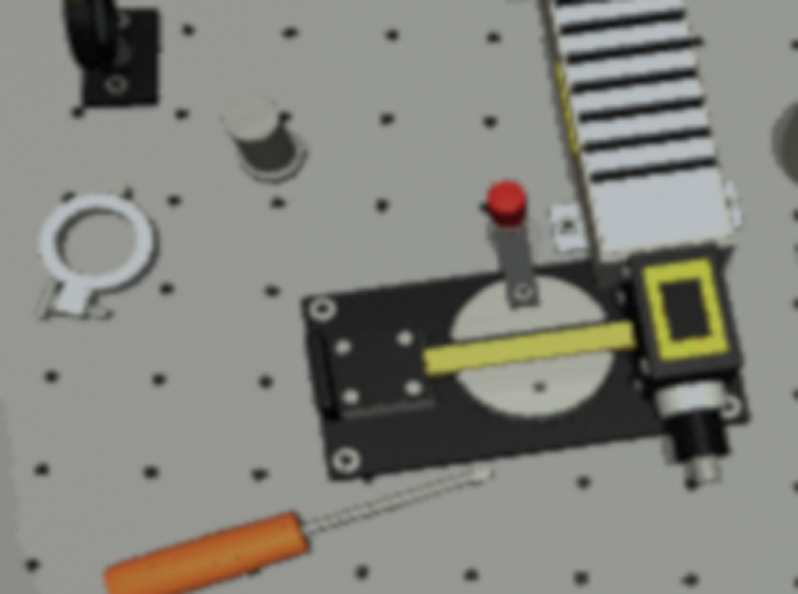

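The bar runs through the disc into the housing, and the plate is against the guide at crop (375,325). The screwdriver, clamp, post and lens mount are where they were.

```bash
python3 -c "
from rig import job
print(job.hand_in())"
```

```text
the job is handed in; nothing more can be done
None
```

The beam shutter is closed: I turned the disc to the pi alignment and pushed the bar fully home (plate against the guide, force rising to 17 N). The nearby loose items looked unmoved in the last top view, and I handed the job in after about 14 s of robot time; the first pass at the knob went over it without touching, because the shut fingertips end about 30 mm above the reported TCP.

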